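File the burred edge of the clamped plate

ROBOT

A 6-joint arm with a two-finger parallel gripper is mounted at the origin on the work surface. World frame = base frame: x ahead of the robot, y to its left, z up, the work surface at z = 0. Lengths are in mm, angles in degrees, forces in N, time in s.
With the tool pointing down it reaches from about 350 to 850 mm from the base axis. Payload 8.1 kg.
Tool frame: the origin (TCP) lies on the centre line of the jaws, within the pads' length; the fingertips stand 19 mm ahead of it and the grasp point (between the pads) is the TCP; z points along the fingers, y is the line along which they close (so a half turn about z gives the same grasp; the last joint's range is limited). The gripper opens to 85 mm and grips with 20 to 120 N. Pads are 22 mm wide; open, the fingers measure 114 mm over their backs; the gripper's body (76 mm by 85 mm) begins 54 mm behind the grasp point. The pads swing forward as they close: fully open they stand 13 mm farther back than shut.
Start: joints at [64.435, 7.471, 85.268, -0, 87.261, -4.893], TCP at [211.793, 561.382, 250.292] pointing down, gripper open.
Joint ranges: [-169.43, 169.43], [-51.17, 129.36], [1.28, 143.12], [-76.62, 256.62], [0, 156.53], [-152.29, 152.29]. Speed limits (degrees/s): [136.94, 136.94, 159.86, 180, 180, 180].

INTERFACE

Orientations are given as [roll, pitch, yaw] about the fixed x, y, z axes, in that order (R = Rz(yaw) Ry(pitch) Rx(roll)).
In Python, from bench import r gives the robot as it stands. The module is installed in compiled form; this text tells all that it offers.
- The arm moves only by the tool servo_tool, never from a script. Its arguments are lists of equal length, an entry for each row: "fingers": the finger opening in m, from 0 to 0.0854; "linear": the shift along the tool's x, y, z in m, a list of three; "rotation": the turn, a rotation vector about the tool's x, y, z in degrees, a list of three. A call has 1 to 10 rows; each row is the pose to reach, as a shift and turn from the pose commanded when the call began, along the tool's axes at that moment; what a row does not reach only later rows make up. A row lasts 1/10 s, in which the tool goes at most 50 mm and 8.59 degrees, less where a joint would pass 70% of its speed; a pose out of reach is approached as far as the arm can. A call with a gripper value outside its range is refused whole. The fingers move at their own pace and stop on an object; "force" is the grip in N (left out, the last holds). Time passes only in rows, so rows that repeat a pose let the fingers close. It gives the time, the measured TCP pose, the force, the opening and the grip force at its end, in the units of the state.
- r.sense(): the state, without advancing time (a new reading comes with each control period).
- r.snapshot(name): name is "scene" or "top" or "wrist"; returns a dict with "frame" (480x640x3 uint8, red, green, blue), "fx", "fy", "cx", "cy" (pixels), "k1" (the pictures are not rectified: a ray, as slopes to the right and down, at radius r is drawn at 1 + k1 r^2 times it, then the intrinsics apply), "camera_from_world" (4x4, takes a point from world to camera coordinates). Camera axes: x right, y up, looking along -z (the intrinsics and any distortion apply to the point x, -y, -z); pixel columns grow to the right and rows downward; lengths in mm; the calibration is good to about 2 mm. A picture is of the moment at which its call begins. There is no depth.
- r.hand_in(): hands the job in; it is judged then, once.
The state is a dict: "time": time; "joint_pos": joint angles; "qd": joint speeds; "joint_efforts": joint torques, N m; "tool_pos": TCP position; "tcp_rot": TCP orientation; "ft_force": force on the tool from outside, world axes, zero at the start; "wrist_torque": the same for the moment, N m; "finger_gap": finger opening in mm; "grip_force": force on a finger pad.
Only numpy, scipy, OpenCV 4.12 (cv2) and the standard library are available. Lean on these libraries where they do the work, as an engineer would, in place of code of your own. Each camera call takes 0.05 s, during which the arm holds its last target. There are 200 camera calls.

TASK

Take the file by its block grip and dress the top edge of the clamped plate with at least three long strokes, pushing the file flat and straight across the edge, nose first and away from the robot, with light pressure, on forward strokes only: lift it well clear of the edge for each return and never drag it back, nor press so hard that the sprung clamp bottoms out. Then lay the file gently down flat on the floor of the steel tray, upright on its blade, and let go. Leave everything else on the bench where it is.

Things in the scene. Friction and masses are not known exactly. Their poses are not given: they have to be found in the camera images.
- file: loose flat file, 0.28 kg: dark steel blade 160 mm long (x), 30 wide, 6 thick, cutting face below, with a wooden block grip on its middle. Origin: middle of the underside; +x points to the nose, where the blade narrows in two steps (last 24 mm); -x is the full-width square heel; z up. Starts flat on the bench, nose roughly away from the robot.
- grip (a point): point in the file's wooden block grip, 42 mm above the file's underside, over its middle. The block is 66 mm long (along the file), 24 mm wide, from 6 to 62 mm above the underside; grasp it across its width from above.
- fixture: filing clamp fixed to the bench: base 130 x 120 mm, four rubber mounts, dark steel jaws (79 mm high, 60 mm in x, 90 in y; a screw with cross bar reaches 52 mm out on the -x side, 62 mm up) holding an aluminium plate upright. Origin: middle of the base's underside; +x is the forward filing direction, square across the plate's edge, roughly away from the robot; z up.
- edge (a point): middle of the plate's upper edge, the one to file, 105 mm above the bench at rest, straight above the clamp's origin. The edge is 70 mm long (clamp's y), 8 mm thick (its x), level, 26 mm above the jaws. The burr on its far side is only for looks. The point moves with the sprung clamp.
- carriage (a joint): how far the plate has been carried along the clamp's +x on its rubber mounts, m: 0 at rest, positive when pushed forward, negative when dragged backward; stops at +-0.015; spring 400 N/m, returns by itself, well damped
- clamp (a joint): how far the plate has been pressed down on its mounts, m: 0 at rest, spring about 700 N/m with almost no preload, bottoms at 0.020; returns by itself
- tray: fixed shallow steel tray, 250 mm (x) x 130 mm (y) outside, walls 4 mm thick and 18 mm high, floor 4 mm above the bench; origin under its centre on the bench, x along its length, empty
- vial_a: bystander: amber glass jar, 48 mm across, 75 mm tall, origin under its centre
- vial_b: bystander: a second amber jar, the same
- offcut: bystander: loose flat metal offcut, 100 x 30 x 8 mm, lying on the bench; origin under its centre, x along it
- wrench: bystander: steel wrench 150 mm long lying on the bench, x along it
There are look-alikes about, which are no part of the job. Of the things like the file, leave any that is orange; of the rest the larger one is meant. There is more than one size of the fixture; the job needs the larger.

How it is judged:
By the outcome, as a careful person would: the job done as asked, in the order asked, and still so for the second after the job is handed in, with the robot touching nothing.
It also fails if it takes over 64 s, if anything falls off the work surface, if the arm or the gripper's body presses on something with over 40 N, if the wrist force passes 120 N, or if a joint passes its speed limit or range.

## Working session

There is one attempt and no reset: what is moved stays moved. The work goes in short steps, Python scripts to look and compute and a tool call to move; the robot and the scene stay as the last step left them, time stands still between calls to the robot, and variables do not carry over. Pictures are saved under pics/ and viewed, at most 10 in all, crops included, and the job is handed in when it is done.

Besides the shell and the picture viewer there is one more tool, called after ">>>" by a JSON object that holds its "fn" and its "kwargs". servo_tool: Moves the arm, as the interface text tells. Its arguments: {"type":"object","properties":{"fingers":{"type":"array","items":{"type":"number"}},"linear":{"type":"array","items":{"type":"array","items":{"type":"number"}}},"rotation":{"type":"array","items":{"type":"array","items":{"type":"number"}}},"force":{"type":"number"}},"required":["fingers","linear","rotation"]}

```bash
mkdir -p pics
cat > h.py <<'E'
import numpy as np, cv2, pickle
from bench import r
def snap(name,fn):
    s=r.snapshot(name); cv2.imwrite(f'pics/{fn}.png',s['frame'][:,:,::-1]); pickle.dump(s,open(f'pics/{fn}.pkl','wb')); return s
def load(fn): return pickle.load(open(f'pics/{fn}.pkl','rb'))
def ray(s,u,v):
    d=np.array([(u-s['cx'])/s['fx'],(v-s['cy'])/s['fy']]); p=d.copy()
    for _ in range(20): p=d/(1+s['k1']*(p@p))
    M=np.array(s['camera_from_world']); R=M[:3,:3]; c=-R.T@M[:3,3]
    return c,R.T@np.array([p[0],-p[1],-1])
def onz(s,u,v,z):
    c,d=ray(s,u,v); return c+d*(z-c[2])/d[2]
def tri(obs):
    A=np.zeros((3,3));b=np.zeros(3)
    for s,u,v in obs:
        c,d=ray(s,u,v); d=d/np.linalg.norm(d); P=np.eye(3)-np.outer(d,d); A+=P;b+=P@c
    return np.linalg.solve(A,b)
def proj(s,p):
    M=np.array(s['camera_from_world']); q=M[:3,:3]@np.array(p)+M[:3,3]; x=np.array([q[0],-q[1]])/-q[2]
    x=x*(1+s['k1']*(x@x)); return np.array([x[0]*s['fx']+s['cx'],x[1]*s['fy']+s['cy']])
E
python3 - <<'E'
from h import *
for n in ('scene','top','wrist'):
    s=snap(n,n+'0'); print(n,ray(s,320,240),s['fx'],s['k1'])
print(r.sense())
E
```

```text
scene (array([1403.73252202,   41.38366073,  746.22435357]), array([-0.80636478, -0.02023453, -0.59132947])) 469.0614332800386 -0.12201817870951669
top (array([ 485.8697161 ,   63.38383164, 1029.20395972]), array([ 0.04310923, -0.03592549, -0.99855855])) 480.57268234177207 -0.12814243112564053
wrist (array([142.52239485, 586.78797512, 372.95653668]), array([ 0.26801466, -0.10213195, -0.9579895 ])) 361.1101680894999 0.007127866608372074
{'time': 0.15, 'joint_pos': array([ 6.44344447e+01,  7.50556738e+00,  8.53169270e+01, -1.60414816e-03,
        8.72618159e+01, -4.89338360e+00]), 'qd': array([ 0.09989131, -0.08337604, -0.18144383, -0.03447925,  0.03031352,
        0.00768961]), 'joint_efforts': array([ 9.85261395e-04, -5.70069230e+01, -5.01156986e+01, -2.26339353e-04,
        9.65505838e-03,  4.68470702e-07]), 'tool_pos': array([211.62539722, 561.00005095, 249.46225179]), 'tcp_rot': array([-1.79915860e+02, -5.59545639e-03,  1.59327902e+02]), 'ft_force': array([-0.10329239, -0.30887482,  0.66189529]), 'wrist_torque': array([0.00367545, 0.0153865 , 0.0230103 ]), 'grip_force': 0.0, 'finger_gap': 85.47450259473143}
```

View pics/top0.png

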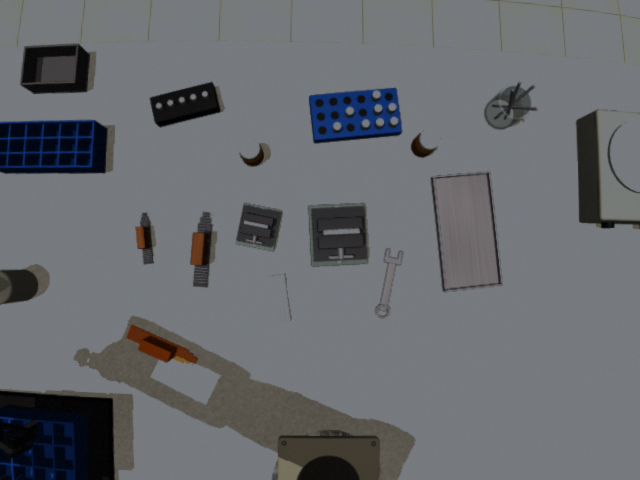

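View pics/scene0.png

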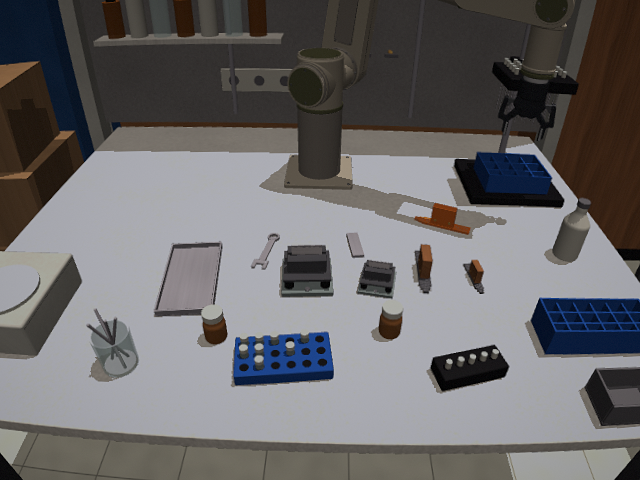

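The top view shows the large wood-grip file at about (202,249), nose up. The large fixture is at (339,235) and the tray at (466,231). The orange file (160,343), the small file (144,238) and the small fixture (259,228) are the look-alikes. The scene view agrees: file (425,268), fixture (306,270), tray (190,277).

```bash
python3 - <<'E'
from h import *
t=load('top0'); s=load('scene0')
for n,u,v,z in [('heel',201,286,6),('nose',206,212,6),('griptop',197,250,62),('edge',341,232,105),('fixTL',309,205,10),('fixTR',367,204,10),('fixBL',311,266,10),('fixBR',369,264,10),('tTL',431,177,18),('tTR',489,172,18),('tBR',500,284,18),('tBL',443,291,18),('small',259,228,50),('vialb',424,145,75),('viala',251,155,75)]:
    print(n,onz(t,u,v,z).round(0))
print('grip tri',tri([(t,196,249),(s,426,252)]).round(0), 'edge tri',tri([(t,341,232),(s,307,249)]).round(0))
E
cat > crop.py <<'E'
import cv2,numpy as np
t=cv2.imread('pics/top0.png'); s=cv2.imread('pics/scene0.png')
a=cv2.resize(t[195:275,180:380],None,fx=4,fy=4,interpolation=cv2.INTER_CUBIC)
b=cv2.resize(s[235:305,265:465],None,fx=4,fy=4,interpolation=cv2.INTER_CUBIC)[:280]
cv2.imwrite('pics/c1.png',np.clip(np.vstack([a,b])*1.6,0,255).astype('uint8'))
E
python3 crop.py
```

```text
heel [428. 278.   6.]
nose [586. 272.   6.]
griptop [503. 277.  62.]
edge [542. -10. 105.]
fixTL [604.  51.  10.]
fixTR [609. -73.  10.]
fixBL [474.  45.  10.]
fixBR [481. -78.  10.]
tTL [ 669. -210.   18.]
tTR [ 685. -340.   18.]
tBR [ 441. -364.   18.]
tBL [ 425. -237.   18.]
small [550. 153.  50.]
vialb [ 725. -180.   75.]
viala [696. 170.  75.]
grip tri [505. 277.  60.] edge tri [543. -11.  88.]
```

View pics/c1.png

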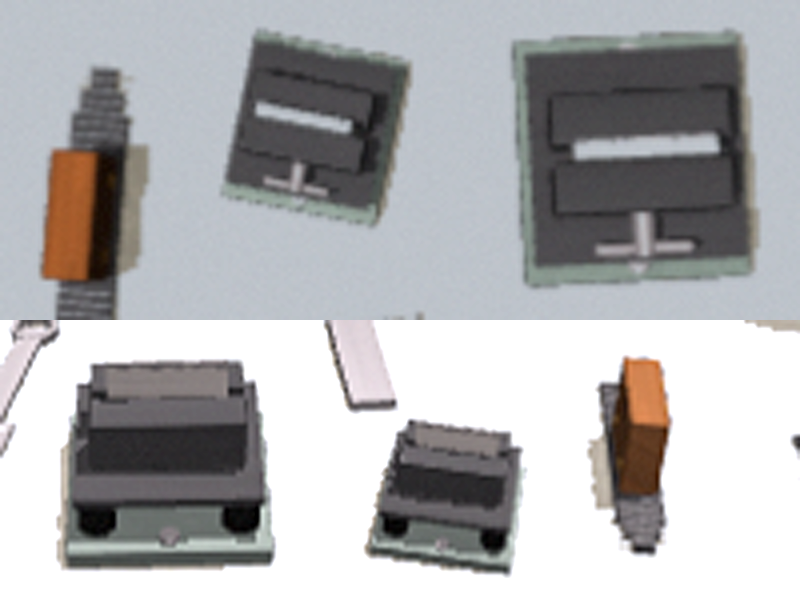

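The enlarged crop shows the file's nose up. The plate edge's top centre is at about (341.5,231.7) in top and (306.7,247) in scene, and the fixture is yawed about +2.5°. I'll move above the file for a closer look.

```bash
cat >> h.py <<'E'
from scipy.spatial.transform import Rotation as Ro
def to(pos,yaw,frm=None):
    s=r.sense(); R0=Ro.from_euler('xyz',s['tcp_rot'],degrees=True); p0=s['tool_pos']
    if frm is not None: p0=np.array(frm[:3]);R0=Ro.from_euler('xyz',[180,0,frm[3]],degrees=True)
    Rt=Ro.from_euler('xyz',[180,0,yaw],degrees=True)
    print('lin mm',R0.inv().apply(np.array(pos)-p0).round(1),'rot',(R0.inv()*Rt).as_rotvec(degrees=True).round(2))
E
python3 - <<'E'
from h import *
t=load('top0'); s=load('scene0')
print(tri([(t,341.5,231.7),(s,306.7,247)]))
to([505,277,230],177.8)
E
```

```text
[543.19055313 -11.32400394  94.23490918]
lin mm [-374.7 -162.1   19.7] rot [ -0.08  -0.02 -18.47]
```

>>> {"fn": "servo_tool", "kwargs": {"fingers": [0.085,0.085,0.085,0.085,0.085,0.085,0.085,0.085,0.085,0.085], "linear": [[-0.03,-0.013,0],[-0.07,-0.03,0],[-0.115,-0.05,0],[-0.16,-0.069,0],[-0.205,-0.089,0.005],[-0.25,-0.108,0.01],[-0.295,-0.127,0.015],[-0.335,-0.145,0.02],[-0.375,-0.162,0.02],[-0.375,-0.162,0.02]], "rotation": [[0,0,-2],[0,0,-4],[0,0,-6],[0,0,-8],[0,0,-10],[0,0,-12],[0,0,-14],[0,0,-16],[0,0,-18.5],[0,0,-18.5]]}}

```text
time: 1.15
tool_pos: [508.4, 273.2, 229.6]
tcp_rot: [-179.9, 0.0, 177.6]
ft_force: [-0.7, -0.0, 0.8]
finger_gap: 84.9
grip_force: 0.0
```

>>> {"fn": "servo_tool", "kwargs": {"fingers": [0.085,0.085], "linear": [[0,0,0],[0,0,0]], "rotation": [[0,0,0],[0,0,0]]}}

```text
time: 1.35
tool_pos: [504.8, 278.1, 230.1]
tcp_rot: [180.0, -0.0, 177.8]
ft_force: [-1.0, 0.3, 0.5]
finger_gap: 85.0
grip_force: 0.0
```

Run:
```python
from h import *
w=snap('wrist','w1'); t=snap('top','t1')
s=r.sense(); print(s['tool_pos'],s['tcp_rot'],s['ft_force'])
print(proj(w,[505,277,62]),proj(w,[428,278,6]),proj(w,[586,272,6]))
im=cv2.resize(w['frame'][:,:,::-1],(800,600)); cv2.imwrite('pics/w1b.png',np.clip(im*1.4,0,255).astype('uint8'))
```

```text
[504.57221052 278.57284147 230.33910333] [ 1.79987165e+02 -9.55350561e-03  1.77915606e+02] [0.60969822 0.03168953 0.03709499]
[318.90730089 224.94417429] [316.92382972 128.65353125] [317.21318824 287.00565672]
```

View pics/w1b.png

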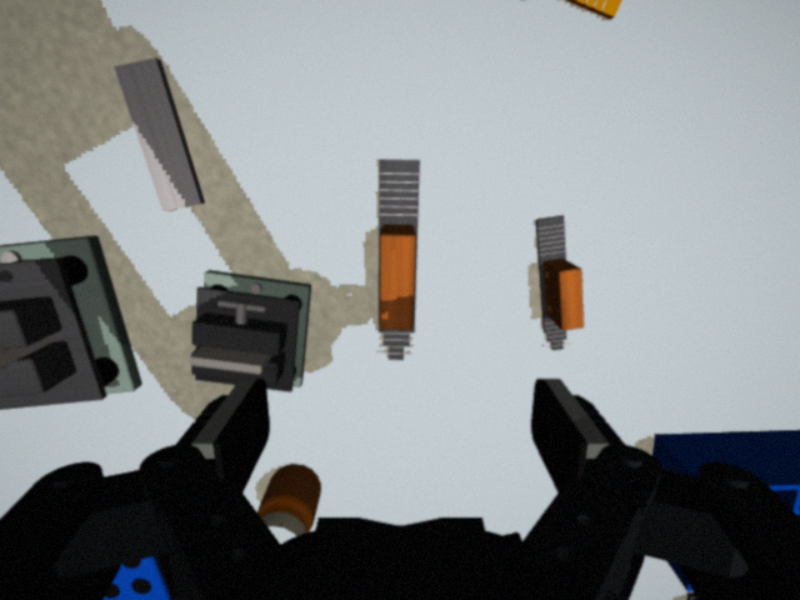

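The wrist view (×1.25) shows the file heel at (399,160), nose tip at (396,360) and grip top at about (397,281), close to what was predicted. In the raw image these are (319,128), (317,288) and (317.6,225).

Run:
```python
from h import *
w=load('w1'); t=load('top0')
h=onz(w,319.2,128,6); n=onz(w,316.8,288,6)
print(h,n,np.degrees(np.arctan2(*(n-h)[1::-1])),np.linalg.norm(n-h))
print('grip',onz(w,317.6,224.5,62),tri([(w,317.6,224.5),(t,197,248.5)]))
# grip orange segmentation
g=cv2.cvtColor(w['frame'],cv2.COLOR_RGB2HSV)
m=((g[:,:,1]>130)&(g[:,:,0]<20)).astype('uint8'); m[:,:280]=0;m[:,360:]=0;m[300:]=0;m[:150]=0
c=max(cv2.findContours(m,0,1)[0],key=cv2.contourArea); print(cv2.boundingRect(c),cv2.minAreaRect(c))
to([505,277,130],177.8)
```

```text
[427.5063314  280.11218246   6.        ] [587.11331812 271.52298265   6.        ] -3.0803830374529806 159.83793218734667
grip [504.57829105 275.92712069  62.        ] [505.60415078 276.42332747  60.19018967]
(304, 180, 29, 84) ((318.0, 221.5), (83.0, 28.0), 90.0)
lin mm [ -0.5  -1.6 100.3] rot [ 0.01 -0.01  0.12]
```

>>> {"fn": "servo_tool", "kwargs": {"fingers": [0.085,0.085,0.085,0.085,0.085,0.085,0.085,0.085,0.085], "linear": [[-0.0015,-0.0025,0.02],[-0.0015,-0.0025,0.05],[-0.0015,-0.0025,0.085],[-0.0015,-0.0025,0.12],[-0.0015,-0.0025,0.15],[-0.0015,-0.0025,0.17],[-0.0015,-0.0025,0.182],[-0.0015,-0.0025,0.188],[-0.0015,-0.0025,0.188]], "rotation": [[0,0,0.5],[0,0,0.5],[0,0,0.5],[0,0,0.5],[0,0,0.5],[0,0,0.5],[0,0,0.5],[0,0,0.5],[0,0,0.5]]}}

```text
time: 2.35
tool_pos: [506.5, 275.3, 42.2]
tcp_rot: [-180.0, -0.0, 177.4]
ft_force: [0.5, 0.8, -0.0]
finger_gap: 84.9
grip_force: 0.0
```

>>> {"fn": "servo_tool", "kwargs": {"fingers": [0.01,0.01,0.01,0.01,0.01,0.01,0.01,0.01,0.01,0.01], "linear": [[0,0,0],[0,0,0],[0,0,0],[0,0,0],[0,0,0],[0,0,0],[0,0,0],[0,0,0],[0,0,0],[0,0,0]], "rotation": [[0,0,0],[0,0,0],[0,0,0],[0,0,0],[0,0,0],[0,0,0],[0,0,0],[0,0,0],[0,0,0],[0,0,0]], "force": 80}}

```text
time: 3.35
tool_pos: [507.4, 275.0, 43.0]
tcp_rot: [180.0, 0.1, 177.3]
ft_force: [-1.0, -0.9, 5.3]
finger_gap: 23.3
grip_force: 79.3
```

>>> {"fn": "servo_tool", "kwargs": {"fingers": [0.01,0.01,0.01,0.01,0.01,0.01,0.01,0.01,0.01,0.01], "linear": [[0,0,-0.01],[0,0,-0.04],[0,0,-0.08],[0.005,-0.01,-0.115],[0.015,-0.03,-0.14],[0.025,-0.06,-0.15],[0.037,-0.09,-0.15],[0.05,-0.12,-0.15],[0.06,-0.14,-0.15],[0.06,-0.148,-0.15]], "rotation": [[0,0,0],[0,0,0],[0,0,0],[0,0,0],[0,0,-1],[0,0,-2],[0,0,-3],[0,0,-4],[0,0,-5],[0,0,-5]]}}

```text
time: 4.35
tool_pos: [438.5, 128.3, 191.9]
tcp_rot: [-180.0, -0.1, -177.7]
ft_force: [-0.1, -0.4, -3.6]
finger_gap: 23.2
grip_force: 79.1
```

>>> {"fn": "servo_tool", "kwargs": {"fingers": [0.01,0.01,0.01], "linear": [[0,0,0],[0,0,0],[0,0,0]], "rotation": [[0,0,0],[0,0,0],[0,0,0]]}}

```text
time: 4.65
tool_pos: [440.3, 130.6, 192.3]
tcp_rot: [180.0, -0.0, -177.6]
ft_force: [-0.1, 0.6, -3.5]
finger_gap: 23.2
grip_force: 79.1
```

Run:
```python
from h import *
w=snap('wrist','w2'); sc=snap('scene','s2')
s=r.sense(); print(s['tool_pos'],s['tcp_rot'],s['ft_force'],s['wrist_torque'],s['grip_force'])
print(proj(w,[543,-11,105]))
im=cv2.resize(w['frame'][:,:,::-1],(800,600)); cv2.imwrite('pics/w2b.png',np.clip(im*1.4,0,255).astype('uint8'))
```

```text
[440.1686086  130.52296421 192.15801182] [ 1.79993532e+02 -2.41906333e-02 -1.77622809e+02] [-0.39353145 -0.11769225 -3.26435536] [ 0.00631743 -0.01027248 -0.04458956] 79.052814245224
[110.08293093 388.54416992]
```

View pics/w2b.png

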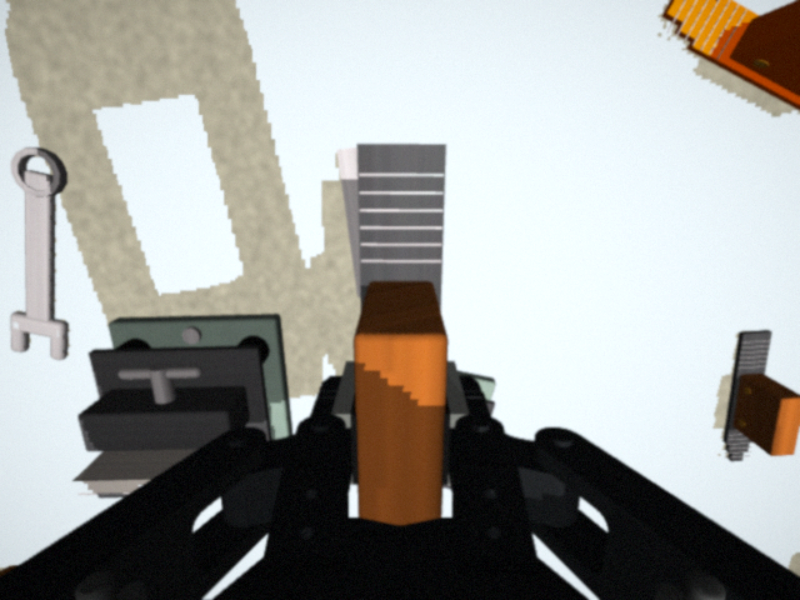

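The wrist view shows the held file square in the jaws. The plate's near top edge starts at about (75,481), with the fixture base's near corners at (112,320) and (280,316), all in the ×1.25 picture.

Run:
```python
from h import *
w=load('w2'); t=load('top0')
for yaw in (2.4,):
  c,s=np.cos(np.radians(yaw)),np.sin(np.radians(yaw))
  for a,b,z in [(-4,-35,105),(-4,35,105),(-4,-35,79),(-30,-45,79),(-30,45,79),(-65,-60,0),(-65,60,0),(-65,60,10),(-65,-60,10)]:
    p=[543+a*c-b*s,-11+a*s+b*c,z]; print(a,b,z,'w*1.25',(proj(w,p)*1.25).round(0),'top crop',((proj(t,p)-[180,195])*4).round(0))
for z in (0,10):
  a=onz(w,280/1.25,316/1.25,z); b=onz(w,112/1.25,320/1.25,z); print(a,b,np.degrees(np.arctan2(*((a-b)[:2]*[-1,1]))),np.linalg.norm(a-b))
print(tri([(w,75/1.25,481/1.25),(t,180+719/4,195+156/4)]))
```

```text
-4 -35 105 w*1.25 [ 73. 480.] top crop [718. 152.]
-4 35 105 w*1.25 [200. 479.] top crop [574. 156.]
-4 -35 79 w*1.25 [102. 451.] top crop [712. 155.]
-30 -45 79 w*1.25 [ 77. 413.] top crop [734. 207.]
-30 45 79 w*1.25 [230. 413.] top crop [552. 212.]
-65 -60 0 w*1.25 [120. 314.] top crop [745. 276.]
-65 60 0 w*1.25 [284. 314.] top crop [521. 282.]
-65 60 10 w*1.25 [280. 319.] top crop [522. 282.]
-65 -60 10 w*1.25 [112. 319.] top crop [747. 276.]
[476.98487306  43.33821154   0.        ] [485.18395712 -80.45018905   0.        ] 3.7894321549021135 124.05963525396876
[473.48757039  45.99111813  10.        ] [481.42711809 -73.87884582  10.        ] 3.7894321549021237 120.13261287177615
[539.63278167 -45.39920159 105.77943141]
```

Run:
```python
from h import *
t=load('top0'); f=t['frame'].astype(int)
x0,x1,y0,y1=300,378,198,272
sub=f[y0:y1,x0:x1]
# base: greenish or dark vs bench
hsv=cv2.cvtColor(t['frame'],cv2.COLOR_RGB2HSV)[y0:y1,x0:x1]
g=((sub[:,:,1]-sub[:,:,2])>2).astype('uint8')   # green rim: G>B
d=(sub.sum(2)<210).astype('uint8')
bench=np.median(f[200:205,300:308].reshape(-1,3),0); print(bench)
def fit(m,z,lab):
    c=np.concatenate([k for k in cv2.findContours(m,0,1)[0] if cv2.contourArea(k)>20]); h=cv2.boxPoints(cv2.minAreaRect(c))+[x0,y0]
    P=np.array([onz(t,*q,z)[:2] for q in h]); e=np.diff(np.vstack([P,P[:1]]),axis=0)
    print(lab,P.mean(0).round(1),[(round(np.hypot(*v),1),round((np.degrees(np.arctan2(v[1],v[0]))+45)%90-45,2)) for v in e])
fit(g,10,'green');fit(d,40,'dark')
b=(sub.sum(2)>330).astype('uint8'); b[:22]=0;b[45:]=0;b[:,:12]=0;b[:,62:]=0
fit(b,105,'edge'); print(sub[34,::4].sum(1))
```

```text
[119. 122. 127.]
green [543.  -13.8] [(np.float64(125.3), np.float64(3.89)), (np.float64(129.0), np.float64(3.41)), (np.float64(124.7), np.float64(3.63)), (np.float64(128.4), np.float64(3.69))]
dark [543.2 -11.4] [(np.float64(113.2), np.float64(3.95)), (np.float64(110.7), np.float64(3.48)), (np.float64(112.7), np.float64(3.71)), (np.float64(110.3), np.float64(3.75))]
edge [543.2 -10.2] [(np.float64(66.0), np.float64(4.42)), (np.float64(6.7), np.float64(4.09)), (np.float64(66.0), np.float64(4.41)), (np.float64(6.7), np.float64(4.26))]
[362 367 343 197 132  78 352 367 366 368 368 366 357 358 354 124 112 353
 369 368]
```

>>> {"fn": "servo_tool", "kwargs": {"fingers": [0.01,0.01,0.01,0.01,0.01,0.01,0.01,0.01], "linear": [[-0.005,-0.015,0],[-0.012,-0.04,0],[-0.02,-0.07,0],[-0.028,-0.1,0],[-0.036,-0.128,0],[-0.042,-0.147,0],[-0.042,-0.1475,0],[-0.042,-0.1475,0]], "rotation": [[0,0,-0.3],[0,0,-0.6],[0,0,-0.9],[0,0,-1.3],[0,0,-1.3],[0,0,-1.3],[0,0,-1.3],[0,0,-1.3]]}}

```text
time: 5.55
tool_pos: [488.0, -15.6, 192.0]
tcp_rot: [180.0, -0.0, -176.4]
ft_force: [0.1, 0.8, -3.6]
finger_gap: 22.9
grip_force: 79.3
```

>>> {"fn": "servo_tool", "kwargs": {"fingers": [0.01,0.01,0.01,0.01,0.01,0.01,0.01,0.01], "linear": [[0,0,0.015],[0,0,0.03],[0,0,0.036],[0,0,0.04],[0,0,0.044],[0,0,0.046],[0,0,0.048],[0,0,0.048]], "rotation": [[0,0,0],[0,0,0],[0,0,0],[0,0,0],[0,0,0],[0,0,0],[0,0,0],[0,0,0]]}}

```text
time: 6.35
tool_pos: [488.3, -15.7, 144.7]
tcp_rot: [180.0, 0.1, -176.4]
ft_force: [-0.3, 0.1, 0.2]
finger_gap: 22.9
grip_force: 79.6
```

Run:
```python
from h import *
s=r.sense(); print({k:s[k] for k in('tool_pos','tcp_rot','ft_force','wrist_torque','grip_force')})
```

```text
{'tool_pos': array([488.3458239 , -15.73017235, 144.69485637]), 'tcp_rot': array([ 1.79994254e+02,  5.28588036e-02, -1.76365282e+02]), 'ft_force': array([-0.314983  ,  0.05084367,  0.1611301 ]), 'wrist_torque': array([0.24185797, 0.00648407, 0.0486652 ]), 'grip_force': 79.60049986839294}
```

>>> {"fn": "servo_tool", "kwargs": {"fingers": [0.01,0.01,0.01,0.01,0.01,0.01,0.01,0.01,0.01,0.01], "linear": [[-0.005,0,0.001],[-0.015,0,0.001],[-0.027,0,0.001],[-0.039,0,0.001],[-0.051,0,0.001],[-0.063,0,0.001],[-0.075,0,0.001],[-0.087,0,0.001],[-0.098,0,0.001],[-0.108,0,0.001]], "rotation": [[0,0,0],[0,0,0],[0,0,0],[0,0,0],[0,0,0],[0,0,0],[0,0,0],[0,0,0],[0,0,0],[0,0,0]]}}

```text
time: 7.35
tool_pos: [596.9, -9.1, 143.2]
tcp_rot: [-180.0, -0.0, -176.4]
ft_force: [-1.7, 0.6, 1.2]
finger_gap: 23.5
grip_force: 79.7
```

>>> {"fn": "servo_tool", "kwargs": {"fingers": [0.01,0.01,0.01,0.01,0.01], "linear": [[-0.005,0,0],[-0.008,0,-0.006],[-0.009,0,-0.02],[-0.009,0,-0.04],[-0.009,0,-0.045]], "rotation": [[0,0,0],[0,0,0],[0,0,0],[0,0,0],[0,0,0]]}}

```text
time: 7.85
tool_pos: [606.3, -8.6, 192.1]
tcp_rot: [-180.0, 0.3, -176.4]
ft_force: [-0.1, 0.5, -2.9]
finger_gap: 22.9
grip_force: 79.4
```

Run:
```python
from h import *
w=snap('scene','s3')
s=r.sense(); print({k:s[k] for k in('tool_pos','tcp_rot','ft_force','wrist_torque','grip_force')})
cv2.imwrite('pics/s3b.png',np.clip(cv2.resize(w['frame'][160:310,200:400,::-1],(800,600))*1.4,0,255).astype('uint8'))
```

```text
{'tool_pos': array([606.31025545,  -8.56972231, 191.90265577]), 'tcp_rot': array([-179.95344107,    0.29366365, -176.37222787]), 'ft_force': array([ 1.03650385,  0.46894439, -2.80667369]), 'wrist_torque': array([ 0.02239908, -0.08809783, -0.02072792]), 'grip_force': 79.41702246665955}
```

View pics/s3b.png

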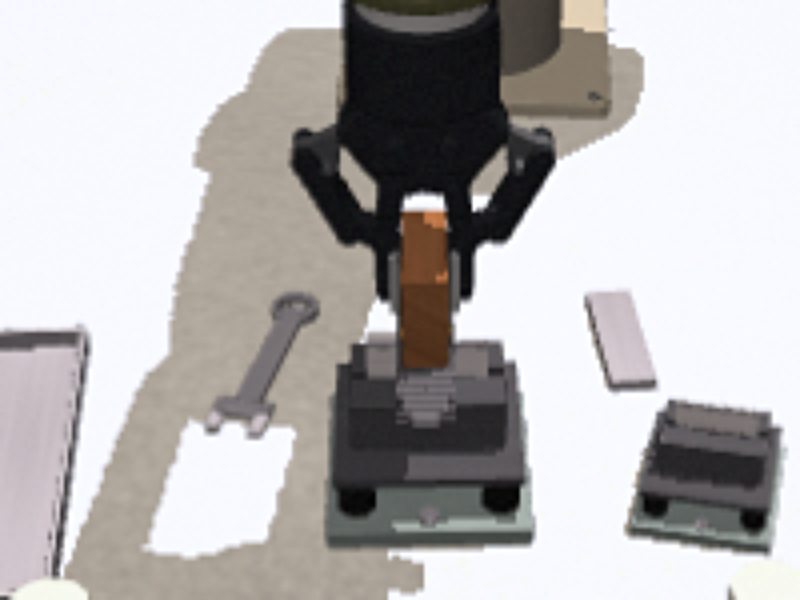

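The scene crop shows the file lifted clear above the plate with its nose toward the camera, and nothing disturbed. The first stroke is done at about 4 N down and 1.7 N drag. Next I return in the air.

>>> {"fn": "servo_tool", "kwargs": {"fingers": [0.01,0.01,0.01,0.01,0.01,0.01,0.01], "linear": [[0.01,0,-0.002],[0.04,0,-0.004],[0.075,0,-0.004],[0.105,0,-0.004],[0.117,0,-0.004],[0.117,0,-0.004],[0.117,0,-0.004]], "rotation": [[0,0,0],[0,0,0],[0,0,0],[0,0,0],[0,0,0],[0,0,0],[0,0,0]]}}

```text
time: 8.6
tool_pos: [487.7, -15.8, 192.0]
tcp_rot: [180.0, 0.0, -176.4]
ft_force: [0.3, -0.3, -2.9]
finger_gap: 23.4
grip_force: 79.4
```

>>> {"fn": "servo_tool", "kwargs": {"fingers": [0.01,0.01,0.01,0.01,0.01,0.01,0.01,0.01], "linear": [[0,0,0.015],[0,0,0.03],[0,0,0.036],[0,0,0.04],[0,0,0.044],[0,0,0.047],[0,0,0.049],[0,0,0.049]], "rotation": [[0,0,0],[0,0,0],[0,0,0],[0,0,0],[0,0,0],[0,0,0],[0,0,0],[0,0,0]]}}

```text
time: 9.4
tool_pos: [488.4, -15.8, 143.7]
tcp_rot: [180.0, 0.1, -176.4]
ft_force: [-1.1, 1.7, -0.3]
finger_gap: 22.8
grip_force: 79.6
```

>>> {"fn": "servo_tool", "kwargs": {"fingers": [0.01,0.01,0.01,0.01,0.01,0.01,0.01,0.01,0.01,0.01], "linear": [[-0.005,0,0],[-0.015,0,0],[-0.027,0,0],[-0.039,0,0],[-0.051,0,0],[-0.063,0,0],[-0.075,0,0],[-0.087,0,0],[-0.098,0,0],[-0.108,0,0]], "rotation": [[0,0,0],[0,0,0],[0,0,0],[0,0,0],[0,0,0],[0,0,0],[0,0,0],[0,0,0],[0,0,0],[0,0,0]]}}

```text
time: 10.4
tool_pos: [596.9, -9.0, 143.3]
tcp_rot: [-180.0, -0.0, -176.4]
ft_force: [-1.0, 0.1, -0.3]
finger_gap: 22.9
grip_force: 79.7
```

>>> {"fn": "servo_tool", "kwargs": {"fingers": [0.01,0.01,0.01,0.01,0.01], "linear": [[-0.005,0,0],[-0.008,0,-0.006],[-0.009,0,-0.02],[-0.009,0,-0.04],[-0.009,0,-0.049]], "rotation": [[0,0,0],[0,0,0],[0,0,0],[0,0,0],[0,0,0]]}}

```text
time: 10.9
tool_pos: [605.8, -8.5, 195.5]
tcp_rot: [-180.0, 0.2, -176.4]
ft_force: [0.9, 1.3, -2.9]
finger_gap: 23.1
grip_force: 79.4
```

>>> {"fn": "servo_tool", "kwargs": {"fingers": [0.01,0.01,0.01,0.01,0.01,0.01,0.01], "linear": [[0.01,0,0],[0.04,0,0],[0.075,0,0],[0.105,0,0],[0.117,0,0],[0.117,0,0],[0.117,0,0]], "rotation": [[0,0,0],[0,0,0],[0,0,0],[0,0,0],[0,0,0],[0,0,0],[0,0,0]]}}

```text
time: 11.6
tool_pos: [487.7, -15.9, 192.1]
tcp_rot: [-180.0, 0.0, -176.4]
ft_force: [1.3, 0.4, -2.8]
finger_gap: 23.3
grip_force: 79.3
```

>>> {"fn": "servo_tool", "kwargs": {"fingers": [0.01,0.01,0.01,0.01,0.01,0.01,0.01,0.01], "linear": [[0,0,0.015],[0,0,0.03],[0,0,0.036],[0,0,0.04],[0,0,0.044],[0,0,0.047],[0,0,0.049],[0,0,0.049]], "rotation": [[0,0,0],[0,0,0],[0,0,0],[0,0,0],[0,0,0],[0,0,0],[0,0,0],[0,0,0]]}}

```text
time: 12.4
tool_pos: [488.4, -15.8, 143.7]
tcp_rot: [-180.0, 0.1, -176.4]
ft_force: [-0.2, 0.9, -0.2]
finger_gap: 23.3
grip_force: 79.6
```

>>> {"fn": "servo_tool", "kwargs": {"fingers": [0.01,0.01,0.01,0.01,0.01,0.01,0.01,0.01,0.01,0.01], "linear": [[-0.005,0,0],[-0.015,0,0],[-0.027,0,0],[-0.039,0,0],[-0.051,0,0],[-0.063,0,0],[-0.075,0,0],[-0.087,0,0],[-0.098,0,0],[-0.108,0,0]], "rotation": [[0,0,0],[0,0,0],[0,0,0],[0,0,0],[0,0,0],[0,0,0],[0,0,0],[0,0,0],[0,0,0],[0,0,0]]}}

```text
time: 13.4
tool_pos: [596.8, -9.0, 143.2]
tcp_rot: [-180.0, -0.0, -176.4]
ft_force: [-2.1, 0.1, 1.1]
finger_gap: 23.3
grip_force: 79.7
```

>>> {"fn": "servo_tool", "kwargs": {"fingers": [0.01,0.01,0.01,0.01,0.01], "linear": [[-0.005,0,0],[-0.008,0,-0.006],[-0.009,0,-0.02],[-0.009,0,-0.04],[-0.009,0,-0.049]], "rotation": [[0,0,0],[0,0,0],[0,0,0],[0,0,0],[0,0,0]]}}

```text
time: 13.9
tool_pos: [605.8, -8.5, 195.4]
tcp_rot: [-180.0, 0.2, -176.4]
ft_force: [0.6, -0.3, -2.0]
finger_gap: 23.6
grip_force: 79.4
```

>>> {"fn": "servo_tool", "kwargs": {"fingers": [0.01,0.01,0.01,0.01,0.01,0.01,0.01], "linear": [[0.01,0,0],[0.04,0,0],[0.075,0,0],[0.105,0,0],[0.117,0,0],[0.117,0,0],[0.117,0,0]], "rotation": [[0,0,0],[0,0,0],[0,0,0],[0,0,0],[0,0,0],[0,0,0],[0,0,0]]}}

```text
time: 14.6
tool_pos: [487.7, -15.9, 192.1]
tcp_rot: [-180.0, 0.0, -176.4]
ft_force: [0.5, 0.4, -3.4]
finger_gap: 23.1
grip_force: 79.3
```

>>> {"fn": "servo_tool", "kwargs": {"fingers": [0.01,0.01,0.01,0.01,0.01,0.01,0.01,0.01], "linear": [[0,0,0.015],[0,0,0.03],[0,0,0.036],[0,0,0.04],[0,0,0.044],[0,0,0.048],[0,0,0.051],[0,0,0.051]], "rotation": [[0,0,0],[0,0,0],[0,0,0],[0,0,0],[0,0,0],[0,0,0],[0,0,0],[0,0,0]]}}

```text
time: 15.4
tool_pos: [488.5, -15.8, 141.7]
tcp_rot: [-180.0, 0.1, -176.4]
ft_force: [0.2, 1.0, 0.7]
finger_gap: 23.1
grip_force: 79.8
```

>>> {"fn": "servo_tool", "kwargs": {"fingers": [0.01,0.01,0.01,0.01,0.01,0.01,0.01,0.01,0.01,0.01], "linear": [[-0.005,0,0],[-0.015,0,0],[-0.027,0,0],[-0.039,0,0],[-0.051,0,0],[-0.063,0,0],[-0.075,0,0],[-0.087,0,0],[-0.098,0,0],[-0.108,0,0]], "rotation": [[0,0,0],[0,0,0],[0,0,0],[0,0,0],[0,0,0],[0,0,0],[0,0,0],[0,0,0],[0,0,0],[0,0,0]]}}

```text
time: 16.4
tool_pos: [596.7, -9.1, 141.2]
tcp_rot: [-180.0, -0.0, -176.4]
ft_force: [-1.4, -0.4, 2.0]
finger_gap: 23.1
grip_force: 79.9
```

>>> {"fn": "servo_tool", "kwargs": {"fingers": [0.01,0.01,0.01,0.01,0.01,0.01], "linear": [[-0.005,0,0],[-0.008,0,-0.006],[-0.009,0,-0.02],[-0.009,0,-0.04],[-0.009,0,-0.051],[-0.009,0,-0.051]], "rotation": [[0,0,0],[0,0,0],[0,0,0],[0,0,0],[0,0,0],[0,0,0]]}}

```text
time: 17.0
tool_pos: [606.3, -8.6, 195.5]
tcp_rot: [-180.0, 0.3, -176.4]
ft_force: [0.2, -0.0, -2.7]
finger_gap: 23.0
grip_force: 79.4
```

Run:
```python
from h import *
t=load('t1'); f=t['frame'].astype(int)
w=snap('wrist','w4')
print(r.sense()['tool_pos'])
P=[onz(t,*q,18)[:2] for q in [(431,177),(489,172),(500,284),(443,291)]]; print(np.mean(P,0))
a=cv2.resize(t['frame'][165:300,420:510,::-1],(400,600),interpolation=cv2.INTER_CUBIC)
b=cv2.resize(w['frame'][:,:,::-1],(400,300))
c=np.zeros((600,800,3),'uint8'); c[:,:400]=np.clip(a*1.5,0,255); c[:300,400:]=np.clip(b*1.4,0,255)
cv2.imwrite('pics/c4.png',c)
```

```text
[605.5026603   -8.51268184 193.83950903]
[ 555.10731719 -287.79609713]
```

View pics/c4.png

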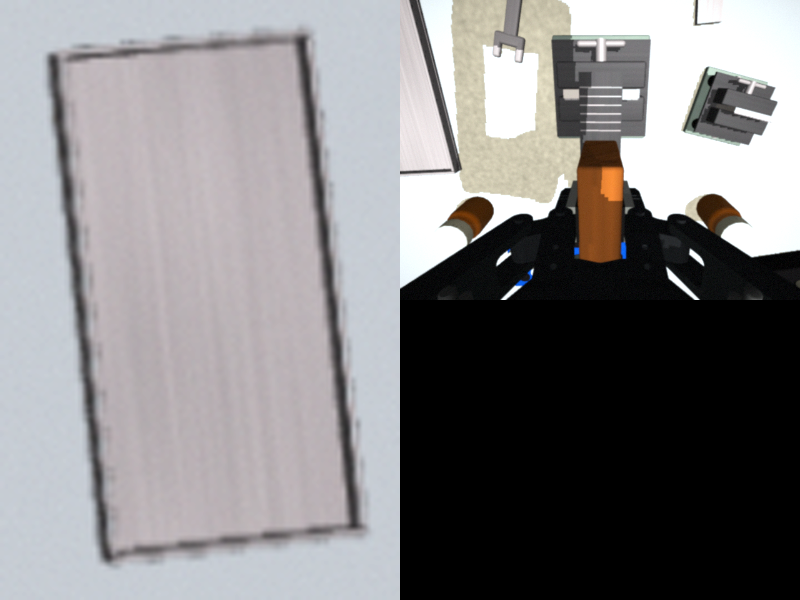

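The left crop gives tray corners, in full-picture pixels, at (431,176), (489,173), (501.5,283) and (443.6,290.6). The wrist inset shows the file still square in the grip.

>>> {"fn": "servo_tool", "kwargs": {"fingers": [0.01,0.01,0.01,0.01,0.01,0.01,0.01,0.01,0.01,0.01], "linear": [[0.004,-0.015,0],[0.012,-0.05,0],[0.021,-0.09,0],[0.031,-0.13,0],[0.041,-0.17,0],[0.05,-0.205,0],[0.058,-0.235,0],[0.064,-0.26,0],[0.068,-0.276,0],[0.068,-0.276,0]], "rotation": [[0,0,0],[0,0,-0.5],[0,0,-1],[0,0,-1.5],[0,0,-2],[0,0,-2.4],[0,0,-2.4],[0,0,-2.4],[0,0,-2.4],[0,0,-2.4]]}}

```text
time: 18.05
tool_pos: [553.0, -290.4, 191.3]
tcp_rot: [180.0, -0.1, -174.1]
ft_force: [-0.5, 0.6, -2.9]
finger_gap: 23.0
grip_force: 79.4
```

>>> {"fn": "servo_tool", "kwargs": {"fingers": [0.01,0.01,0.01,0.01,0.01], "linear": [[0,0,0.015],[0,0,0.035],[0,0,0.055],[0,0,0.06],[0,0,0.06]], "rotation": [[0,0,0],[0,0,0],[0,0,0],[0,0,0],[0,0,0]]}}

```text
time: 18.55
tool_pos: [553.6, -286.4, 130.2]
tcp_rot: [179.9, -0.2, -173.9]
ft_force: [-0.1, 0.1, -3.8]
finger_gap: 23.3
grip_force: 79.4
```

Run:
```python
from h import *
w=snap('wrist','w5'); t=load('t1')
s=r.sense(); print(s['tool_pos'],s['tcp_rot'],s['ft_force'])
P=np.array([onz(t,*q,18)[:2] for q in [(431.2,176.3),(489.1,173.3),(501.5,283.1),(443.6,290.6)]]); print(P,P.mean(0))
im=cv2.resize(w['frame'][:,:,::-1],(800,600)).copy()
c=P.mean(0); y=np.radians(6)
for a,b in [(-125,65),(-125,-65),(125,65),(125,-65)]:
    p=proj(w,[c[0]+a*np.cos(y)-b*np.sin(y),c[1]+a*np.sin(y)+b*np.cos(y),18])*1.25; print(p); cv2.circle(im,(int(p[0]),int(p[1])),4,(0,0,255),-1)
cv2.imwrite('pics/w5b.png',np.clip(im*1.3,0,255).astype('uint8'))
```

```text
[ 554.31179737 -287.16972469  131.74768721] [ 1.79950783e+02 -5.02216926e-02 -1.73909556e+02] [ 0.88454074 -0.39865212 -2.99932528]
[[ 670.91068471 -210.25142972]
 [ 681.63971155 -339.82077691]
 [ 443.20836953 -367.71098493]
 [ 426.17415783 -238.73164704]] [ 555.4832309  -289.12870965]
[533.04292892  55.09459715]
[255.17611287  54.25206709]
[498.43733012 499.2347058 ]
[291.05716786 499.25699755]
```

View pics/w5b.png

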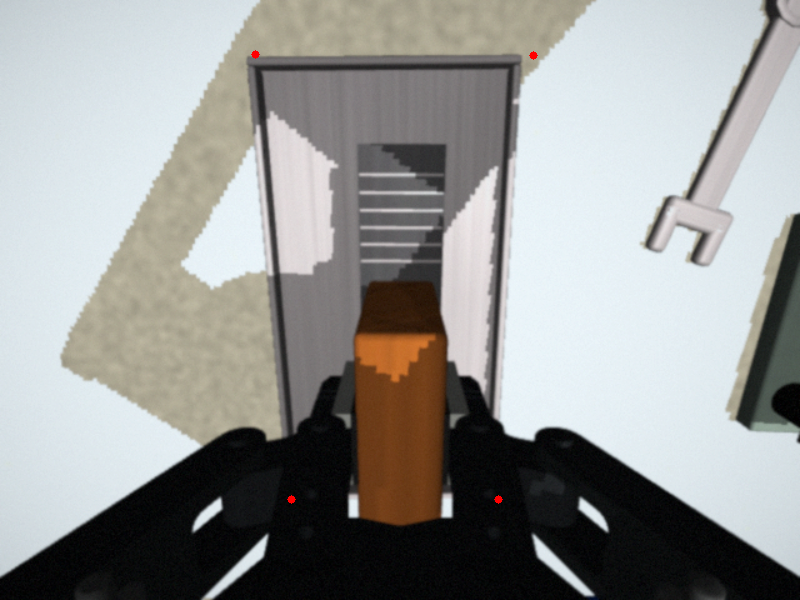

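The predicted tray corners (red) sit about 10 px right of the real ones, (250,60) and (520,60), so the tray is about 4.5 mm further toward -y. Orientation matches. I'll shift and lower.

>>> {"fn": "servo_tool", "kwargs": {"fingers": [0.01,0.01,0.01,0.01,0.01,0.01,0.01,0.01,0.01,0.01], "linear": [[0,-0.0045,0.01],[0,-0.0045,0.03],[0,-0.0045,0.05],[0,-0.0045,0.063],[0,-0.0045,0.072],[0,-0.0045,0.077],[0,-0.0045,0.08],[0,-0.0045,0.0815],[0,-0.0045,0.0825],[0,-0.0045,0.0825]], "rotation": [[0,0,0],[0,0,0],[0,0,0],[0,0,0],[0,0,0],[0,0,0],[0,0,0],[0,0,0],[0,0,0],[0,0,0]]}}

```text
time: 19.6
tool_pos: [555.1, -292.8, 50.3]
tcp_rot: [-180.0, 0.0, -174.0]
ft_force: [-0.1, 0.6, -3.1]
finger_gap: 23.3
grip_force: 79.4
```

>>> {"fn": "servo_tool", "kwargs": {"fingers": [0.01,0.01], "linear": [[0,0,0.0005],[0,0,0.001]], "rotation": [[0,0,0],[0,0,0]]}}

```text
time: 19.8
tool_pos: [555.0, -292.8, 49.1]
tcp_rot: [-180.0, 0.0, -174.0]
ft_force: [-0.3, 0.4, -3.8]
finger_gap: 23.1
grip_force: 79.4
```

>>> {"fn": "servo_tool", "kwargs": {"fingers": [0.01,0.01,0.01], "linear": [[0,0,0.0005],[0,0,0.001],[0,0,0.001]], "rotation": [[0,0,0],[0,0,0],[0,0,0]]}}

```text
time: 20.1
tool_pos: [554.7, -292.6, 47.7]
tcp_rot: [180.0, -0.0, -174.0]
ft_force: [-0.2, -0.6, -3.5]
finger_gap: 23.0
grip_force: 79.4
```

>>> {"fn": "servo_tool", "kwargs": {"fingers": [0.01,0.01,0.01], "linear": [[0,0,0.0005],[0,0,0.001],[0,0,0.001]], "rotation": [[0,0,0],[0,0,0],[0,0,0]]}}

```text
time: 20.4
tool_pos: [554.9, -292.7, 47.1]
tcp_rot: [-180.0, 0.0, -174.0]
ft_force: [-1.3, 1.5, 0.5]
finger_gap: 23.2
grip_force: 79.9
```

Contact (about 3.5 N). I'll open gently, then rise.

>>> {"fn": "servo_tool", "kwargs": {"fingers": [0.028,0.035,0.045,0.05,0.055,0.055,0.055], "linear": [[0,0,0],[0,0,0],[0,0,0],[0,0,0],[0,0,0],[0,0,0],[0,0,0]], "rotation": [[0,0,0],[0,0,0],[0,0,0],[0,0,0],[0,0,0],[0,0,0],[0,0,0]], "force": 20}}

```text
time: 21.1
tool_pos: [554.8, -292.7, 46.8]
tcp_rot: [180.0, -0.0, -174.0]
ft_force: [-0.6, -0.9, 0.1]
finger_gap: 54.7
grip_force: 0.0
```

>>> {"fn": "servo_tool", "kwargs": {"fingers": [0.055,0.055,0.055,0.055,0.055,0.055,0.055], "linear": [[0,0,-0.01],[0,0,-0.03],[0,0,-0.06],[0,0,-0.1],[0,0,-0.14],[0,0,-0.16],[0,0,-0.16]], "rotation": [[0,0,0],[0,0,0],[0,0,0],[0,0,0],[0,0,0],[0,0,0],[0,0,0]]}}

```text
time: 21.8
tool_pos: [557.0, -294.0, 213.0]
tcp_rot: [-179.7, 0.4, -174.0]
ft_force: [1.0, -0.9, -0.3]
finger_gap: 55.1
grip_force: 0.0
```

Run:
```python
from h import *
w=snap('wrist','w6'); s=snap('scene','s6')
a=np.vstack([cv2.resize(w['frame'],(400,300)),cv2.resize(s['frame'][200:350,140:340],(400,300))])
b=cv2.resize(s['frame'],(400,300)); c=np.zeros((600,800,3),'uint8'); c[:,:400]=a; c[:300,400:]=b
cv2.imwrite('pics/c6.png',np.clip(c[:,:,::-1]*1.3,0,255).astype('uint8'))
```

```text
(no output)
```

View pics/c6.png

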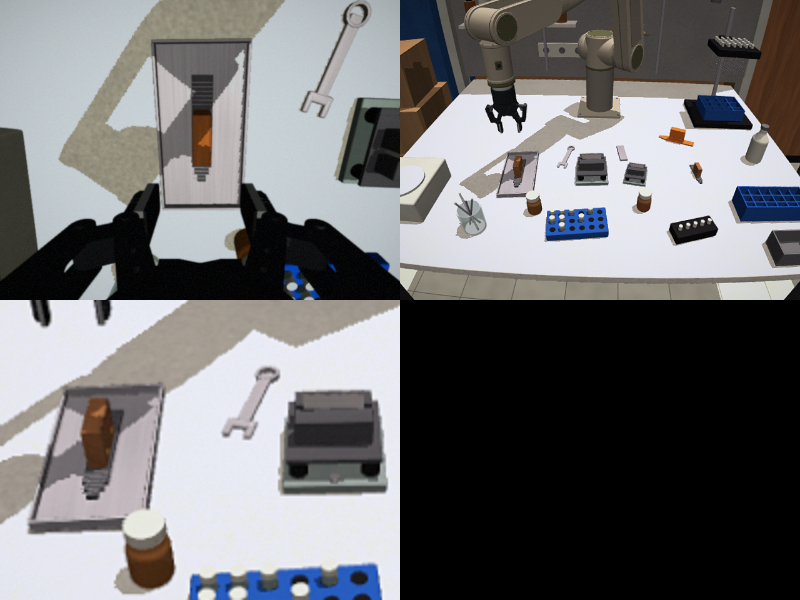

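The file lies flat, centred in the tray and upright on its blade. Nothing else has moved.

```bash
python3 -c "
from bench import r
print(r.hand_in())"
```

```text
the job is handed in; nothing more can be done
None
```

I dressed the plate's top edge with four light forward strokes (about 3–5 N), lifting clear for each return, then laid the file flat and upright in the tray, let go and handed the job in at about 22 s of robot time; the hand-in gave no verdict.

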